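# Square a pedal cage plate in the corner jig and lock it in the holding fixture

## Robot

A 6-joint arm with a two-finger parallel gripper is mounted at the origin on a cart in front of the work surface, level with it; the furniture and walls round the work are solid. World frame = base frame: x ahead of the robot, y to its left, z up, the work surface at z = 0. Lengths are in m, angles in rad, forces in N, time in s.
With the tool pointing down it reaches from about 0.375 to 0.9 m from the base axis. Payload 3.1 kg.
Tool frame: the origin (TCP) lies at the very end of the fingers, on their centre line; the grasp point (between the pads) lies 19 mm behind it; z points along the fingers, y is the line along which they close (so a half turn about z gives the same grasp; the last joint's range is limited). The gripper opens to 87 mm and grips with 3 to 60 N. Pads are 19 mm wide; open, the fingers measure 117 mm over their backs; the gripper's body (75 mm by 190 mm) begins 51 mm behind the grasp point.
Start: joints at [-1.433, 0.527, 1.433, -0, 1.181, -0.178], TCP at [0.194, -0.594, 0.192] pointing down, gripper open.
Joint ranges: [-3.08, 3.08], [-0.75, 2.2], [0.22, 2.44], [-1.43, 4.57], [0, 2.65], [-2.85, 2.85]. Speed limits (rad/s): [2.79, 2.79, 3.14, 3.14, 3.14, 3.14].

## Interface

Orientations are given as a unit quaternion [x, y, z, w].
In Python, from rig import robot gives the robot as it stands. The module is installed in compiled form; this text tells all that it offers.
- The arm moves only by the tool servo_tool, never from a script. Its argument "rows" is one flat list of numbers, 5 for each row, row after row: the closure, from -1 (fully open) to 1 (shut), so that 0 is half open, then the shift along the tool's x, y, z in m, then the turn about the tool's z in degrees. A call has 1 to 5 rows; each row shifts and turns the commanded pose from where the row before left it, along the tool's axes as they then stand; what a row does not reach is not made up. A row lasts 1/12 s, in which the tool goes at most 41.7 mm and 7.16 degrees, less where a joint would pass 70% of its speed; a pose out of reach is approached as far as the arm can. A call with a gripper value outside its range is refused whole. The fingers move at their own pace and stop on an object; "newtons" is the grip in N (left out, the last holds). Time passes only in rows, so rows that do not move let the fingers close. It gives the time, the measured TCP pose, the force, the opening and the grip force at its end, in the units of the state.
- robot.get_obs(): the state, without advancing time (a new reading comes with each control period).
- robot.camera(name): name is "scene" or "top" or "wrist"; returns a dict with "pixels" (400x640x3 uint8, red, green, blue), "intrinsics" (3x3 intrinsics, pixels), "dist" ([k1, k2, p1, p2, k3] as OpenCV has them; the pictures are not rectified), "rvec" (rotation vector, rad) and "tvec" (3), from world to camera coordinates, as OpenCV has them; the wrist camera has in their place "mount" (4x4, takes a point from camera to tool coordinates, whose origin is the TCP and whose axes are the flange's). Camera axes: x right, y down, z forward; pixel columns grow to the right and rows downward; lengths in m; the calibration is good to about 2 mm. A picture is of the moment at which its call begins: read the wrist's pose just before it. There is no depth.
- robot.hand_in(): hands the job in; it is judged then, once.
Trained networks look in a picture, given as the dict that the camera call returned (one of the last four; its "shot" number tells which), for a name from the list of things; names that differ only in an ending like _2 or _b are one class to them, and where a whole thing is asked for, a point or a joint stands for the part that bears it (a point fixed in the world has none). Each returns a list of dicts, best first, with "score" (0 to 1); they miss things now and then, are a little off and sometimes report something else, mostly with a low value. They report only what shows in the picture. A call takes as long as a camera call.
- robot.spot_in(picture, query): "at" ([x, y, z] in m, in world coordinates, good to about 4 mm: the middle of the surface that is visible of it).
- robot.outline_of(picture, query): "region" (400x640 bool, what is visible of it).
- robot.place_of(picture, query): "at" ([x, y, z] in m, in world coordinates, good to about 4 mm: a listed point, or the origin of a listed thing).
The state is a dict: "time": time; "q": joint angles; "joint_velocities": joint speeds; "joint_torque": joint torques, N m; "position": TCP position; "tool_rot": TCP orientation; "ft_force": force on the tool from outside, world axes, zero at the start; "moment": the same for the moment, N m; "grip_width": finger opening in m; "grip_force": force on a finger pad.
Only numpy, scipy, OpenCV 4.12 (cv2) and the standard library are available. Lean on these libraries where they do the work, as an engineer would, in place of code of your own. Each camera call takes 0.05 s, during which the arm holds its last target. There are 200 camera calls.

## Task

Slide the loose steel plate on the squaring jig fully home into the jig's corner, long edge against the side fence and end against the end stop, so that its end bridges the finger gap. Then grip it at that gap, lift it clear and lay it flat in the nest of the holding fixture, between the low rails with its inner end up to the nest's end stop and the gripped end sticking out; let go of it, and swing the hold-down bar right over it as far as it goes. Leave the other things on the bench where they are.

Things in the scene. Friction and masses are not known exactly. Their poses are not given: they have to be found in the camera images.
- plate_center (a point): Centre (half-way up) of the loose flat steel plate: 44 mm wide (its x), 120 mm long (its y), 7 mm thick, 0.1 kg, four round holes along its middle; same either way round. It starts flat on the deck of the squaring jig, skewed up to 0.2 rad, clear of fence and stop.
- jig_seat (a point): On the squaring jig: where the plate's centre is when it is fully home in the corner, lying along this point's y axis, touching fence (at +x) and stop (at +y). Height 43.5 mm. Its last 48 mm towards +y then bridge the finger gap, with both long edges free: grip it there across its width, centred at y = +36 mm.
- jig: Squaring jig: dark steel deck, bright fence and stop; fixed, axes as the seat point, origin under it on the bench. In mm: deck top z = 40, x -68 to 34, y -108 to 12. Side fence: face at x = 22, y -108 to 12, top z = 52. End stop on its own post: face at y = 60, x -30 to 22, top z = 52. Between deck and stop the 48 wide finger gap, floor z = 8 (foot, x -32 to 24), open at both x sides. z is up.
- nest_seat (a point): On the holding fixture: where the plate's centre belongs in the nest, the plate lying along this point's y axis; height 43.5 mm. The plate's last 46 mm towards +y stick out free beyond the nest, so it is laid in and let go there.
- fixture: Holding fixture: dark block, bright low rails; fixed, axes as the nest point, origin under it on the bench. In mm: nest floor z = 40, ends at y = 14; beyond it only the foot, 8 high, to y = 16. Two low rails, inner faces x = -25 and 25 (3 clearance each side), y -64 to 14, and an end stop with face y = -64 (4 clearance), all with top z = 46. z is up.
- bar_pivot (a point): Pivot (upright axis) of the fixture's hold-down bar, at x = 46, y = -35 mm in the fixture's axes, half-way up the bar, 54 mm above the bench.
- bar_knob (a point): Centre of the black upright knob (16 mm diameter, from 58 to 84 mm above the bench) near the free end of the hold-down bar, 82 mm from the pivot. The steel bar is 18 mm wide, 8 mm thick; its underside is 50 mm above the bench, 3 mm over the plate in the nest.
- hold_bar (a joint): Angle of the hold-down bar, rad: 0 = pointing along the fixture's -y, beside the nest; grows clockwise seen from above, the knob moving first to -x, then to +y; 1.571 = its stop, bar square across the nest pointing to -x. Starts at -0.6 to 0.15. Light friction (0.5 N at the knob); it stays where left.
- marker: Bystander: marker pen, 134 x 13 mm, lying flat to the right of the work; origin at its underside's centre.
- threadlock: Bystander: small red bottle with white nozzle standing upright, 27 mm wide, 92 mm high; origin at its underside's centre.
- spindle: Bystander: turned steel pedal spindle lying flat, 84 x 18 mm; origin at its underside's centre.
- hex_key: Bystander: black L-shaped hexagon key, 99 x 34 x 9 mm; origin at its underside's centre.
- screwdriver: Bystander: screwdriver with red handle, 209 x 32 mm; origin at its underside's centre.
- pin_box: Bystander: small white box, 53 x 37 x 24 mm; origin at its underside's centre.

How it is judged:
By the outcome, as a careful person would: the job done as asked, in the order asked, and still so for the second after the job is handed in, with the robot touching nothing.
It also fails if it takes over 72 s, if anything falls off the work surface, if the arm or the gripper's body presses on something with over 40 N, if the wrist force passes 120 N, or if a joint passes its speed limit or range.

## Working session

There is one attempt and no reset: what is moved stays moved. The work goes in short steps, Python scripts to look and compute and a tool call to move; the robot and the scene stay as the last step left them, time stands still between calls to the robot, and variables do not carry over. Pictures are saved under pics/ and viewed, at most 10 in all, crops included, and the job is handed in when it is done.

Besides the shell and the picture viewer there is one more tool, called after "Emit:" as name(argument=value, ...) on one line, values as JSON. servo_tool: Moves the arm, as the interface text tells. Its arguments: {"type":"object","properties":{"rows":{"type":"array","items":{"type":"number"}},"newtons":{"type":"number"}},"required":["rows"]}

```bash
mkdir -p pics; python3 - <<'E'
from rig import robot
import cv2,numpy as np
o=robot.get_obs(); print({k:np.round(v,3) for k,v in o.items()})
for c in ["top","scene"]:
    p=robot.camera(c); cv2.imwrite(f"pics/{c}0.png",p["pixels"][:,:,::-1])
    for n in ["plate_center","jig_seat","jig","nest_seat","fixture","bar_pivot","bar_knob"]:
        print(c,n,[(np.round(r["at"],4),round(r["score"],2)) for r in robot.place_of(p,n)[:2]])
    for n in ["marker","threadlock","spindle","hex_key","screwdriver","pin_box"]:
        print(c,n,[(np.round(r["at"],3),round(r["score"],2)) for r in robot.place_of(p,n)[:1]])
E
```

```text
{'time': np.float64(0.0), 'q': array([-1.434,  0.528,  1.434, -0.   ,  1.181, -0.178]), 'joint_velocities': array([ 0.   , -0.   , -0.   ,  0.001,  0.   ,  0.   ]), 'joint_torque': array([  0.   , -44.004, -17.659,   0.063,   0.058,  -0.   ]), 'position': array([ 0.194, -0.593,  0.191]), 'tool_rot': array([ 0.988,  0.157,  0.   , -0.001]), 'ft_force': array([-0.152, -0.348,  0.224]), 'moment': array([ 0.019,  0.039, -0.007]), 'grip_force': np.float64(0.0), 'grip_width': np.float64(0.087)}
top plate_center [(array([0.4932, 0.1822, 0.0411]), 0.76), (array([ 0.6429, -0.0124,  0.0038]), 0.41)]
top jig_seat [(array([0.5118, 0.2182, 0.0435]), 0.75), (array([ 0.4371,  0.3533, -0.0009]), 0.57)]
top jig [(array([0.5072, 0.2152, 0.0031]), 0.57)]
top nest_seat [(array([ 0.5032, -0.0428,  0.0458]), 0.93), (array([ 0.5493, -0.0745,  0.0501]), 0.6)]
top fixture [(array([ 0.5015, -0.04  , -0.0013]), 0.83)]
top bar_pivot [(array([ 0.5509, -0.0737,  0.0542]), 0.57)]
top bar_knob [(array([ 0.5647, -0.1547,  0.0724]), 0.78), (array([0.6306, 0.1318, 0.0023]), 0.62)]
top marker [(array([ 0.444, -0.268, -
[... 377 characters left out ...]
 0.2183, 0.0426]), 0.93)]
scene jig [(array([0.5104, 0.2169, 0.001 ]), 0.64)]
scene nest_seat [(array([ 0.5089, -0.0411,  0.0423]), 0.85), (array([ 0.5499, -0.0762,  0.0515]), 0.32)]
scene fixture [(array([ 5.039e-01, -4.010e-02, -2.000e-04]), 0.55)]
scene bar_pivot [(array([ 0.5478, -0.0745,  0.0535]), 0.7)]
scene bar_knob [(array([ 0.5667, -0.1514,  0.076 ]), 0.7)]
scene marker [(array([0.439, 0.358, 0.002]), 0.31)]
scene threadlock [(array([ 0.637, -0.012, -0.   ]), 0.5)]
scene spindle [(array([0.628, 0.13 , 0.   ]), 0.61)]
scene hex_key [(array([0.44 , 0.354, 0.004]), 0.68)]
scene screwdriver [(array([ 0.549, -0.073,  0.05 ]), 0.69)]
scene pin_box [(array([ 0.454, -0.385, -0.   ]), 0.6)]
```

View pics/top0.png

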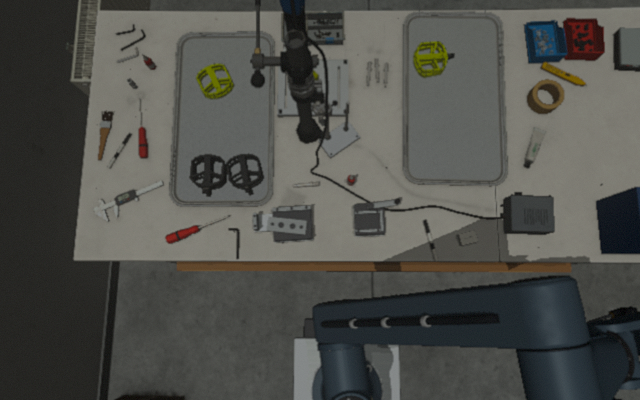

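View pics/scene0.png

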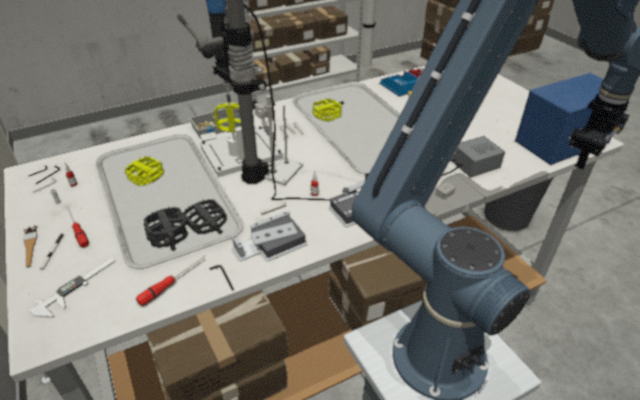

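```bash
cat > h.py <<'E'
from rig import robot
import numpy as np, cv2
from scipy.spatial.transform import Rotation as R
def pose(o=None):
    o=o or robot.get_obs(); return np.array(o["position"]),R.from_quat(o["tool_rot"])
def yaw(r): x=r.as_matrix()[:,0]; return np.degrees(np.arctan2(x[1],x[0]))
def plan(p,psi,target,tpsi,step=.038,turn=7.0):
    """rows (tool axes, pointing down) from p,psi to target,tpsi"""
    d=np.array(target)-p; t=(tpsi-psi+180)%360-180
    n=int(max(np.ceil(np.linalg.norm(d)/step),np.ceil(abs(t)/turn),1)); q=np.array(p,float); a=psi
    for i in range(n):
        w=p+d*(i+1)/n-q; c,s=np.cos(np.radians(a)),np.sin(np.radians(a))
        v=np.round([c*w[0]+s*w[1],s*w[0]-c*w[1],-w[2]],4); t1=round(-t/n,1)
        print(*v,t1,sep=",",end="  ")
        q=q+[c*v[0]+s*v[1],s*v[0]-c*v[1],-v[2]]; a-=t1
    print("\nend",q,a); return q,a
def wcam(o,pic):
    T=np.eye(4); T[:3,:3]=R.from_quat(o["tool_rot"]).as_matrix(); T[:3,3]=o["position"]
    return T@np.array(pic["mount"])
def ray(C,pic,px,z):
    u=cv2.undistortPoints(np.array(px,float).reshape(-1,1,2),np.array(pic["intrinsics"]),np.array(pic["dist"])).reshape(-1,2)
    d=np.c_[u,np.ones(len(u))]@C[:3,:3].T; return C[:3,3]+d*((z-C[2,3])/d[:,2])[:,None]
def proj(C,pic,P):
    I=np.linalg.inv(C); return cv2.projectPoints(np.array(P,float).reshape(-1,3),cv2.Rodrigues(I[:3,:3])[0],I[:3,3],np.array(pic["intrinsics"]),np.array(pic["dist"]))[0].reshape(-1,2)
E
python3 - <<'E'
from h import *
p=robot.camera("wrist"); print(np.round(p["mount"],4),p["intrinsics"],p["dist"])
q,r=pose(); print(q,yaw(r))
plan(q,yaw(r),[.42,.08,.30],90)
E
```

```text
[[-1.000e-03 -9.588e-01 -2.842e-01  7.870e-02]
 [ 1.000e+00 -8.000e-04 -9.000e-04 -1.000e-04]
 [ 7.000e-04 -2.842e-01  9.588e-01 -1.928e-01]
 [ 0.000e+00  0.000e+00  0.000e+00  1.000e+00]] [[351.70268724   0.         319.25983778]
 [  0.         351.70268724 201.84661964]
 [  0.           0.           1.        ]] [0.02202221 0.         0.         0.         0.        ]
[ 0.19415847 -0.59403426  0.19195174] 18.094691544984194
0.0223,-0.03,-0.0057,-3.8  0.0243,-0.0285,-0.0057,-3.8  0.0261,-0.0268,-0.0057,-3.8  0.0278,-0.0251,-0.0056,-3.8  0.0294,-0.0231,-0.0057,-3.8  0.0309,-0.0211,-0.0057,-3.8  0.0322,-0.019,-0.0057,-3.8  0.0334,-0.0169,-0.0057,-3.8  0.0344,-0.0146,-0.0057,-3.8  0.0354,-0.0123,-0.0057,-3.8  0.036,-0.0099,-0.0057,-3.8  0.0367,-0.0075,-0.0056,-3.8  0.0371,-0.0051,-0.0057,-3.8  0.0373,-0.0026,-0.0057,-3.8  0.0374,-0.0001,-0.0057,-3.8  0.0373,0.0023,-0.0057,-3.8  0.0371,0.0049,-0.0057,-3.8  0.0367,0.0072,-0.0057,-3.8  0.0362,0.0097,-0.0056,-3.8  
end [0.41995456 0.08002596 0.29995174] 90.29469154498416
```

Emit:
servo_tool(rows=[-1, 0.022, -0.03, -0.006, -3.8, -1, 0.024, -0.029, -0.006, -3.8, -1, 0.026, -0.027, -0.006, -3.8, -1, 0.028, -0.025, -0.006, -3.8, -1, 0.029, -0.023, -0.006, -3.8])

```text
time: 1.87
position: [0.2529, -0.4148, 0.2221]
tool_rot: [0.948, 0.319, 0.0, -0.0]
ft_force: [0.1, -1.1, -0.5]
grip_width: 0.0868
grip_force: 0.0
```

Emit:
servo_tool(rows=[-1, 0.031, -0.021, -0.006, -3.8, -1, 0.032, -0.019, -0.006, -3.8, -1, 0.033, -0.017, -0.006, -3.8, -1, 0.034, -0.015, -0.006, -3.8, -1, 0.035, -0.012, -0.006, -3.8])

```text
time: 2.28
position: [0.3112, -0.2383, 0.2524]
tool_rot: [0.882, 0.471, 0.0, 0.0]
ft_force: [1.2, 0.2, 0.8]
grip_width: 0.0869
grip_force: 0.0
```

Emit:
servo_tool(rows=[-1, 0.036, -0.01, -0.006, -3.8, -1, 0.037, -0.007, -0.006, -3.8, -1, 0.037, -0.005, -0.006, -3.8, -1, 0.037, -0.003, -0.006, -3.8, -1, 0.037, 0, -0.006, -3.8])

```text
time: 2.7
position: [0.3707, -0.0616, 0.2826]
tool_rot: [0.792, 0.611, 0.0, 0.001]
ft_force: [0.4, -0.2, 0.4]
grip_width: 0.0869
grip_force: 0.0
```

Emit:
servo_tool(rows=[-1, 0.037, 0.002, -0.006, -3.8, -1, 0.037, 0.005, -0.006, -3.8, -1, 0.037, 0.017, -0.006, -3.8, -1, 0.036, 0.02, -0.006, -3.8, -1, 0.03, 0.01, 0, 0])

```text
time: 3.12
position: [0.4508, 0.109, 0.3076]
tool_rot: [0.704, 0.71, 0.002, 0.002]
ft_force: [0.7, -0.6, 0.4]
grip_width: 0.0868
grip_force: 0.0
```

Emit:
servo_tool(rows=[-1, 0, 0, 0, 0, -1, 0, 0, 0, 0])

```text
time: 3.28
position: [0.4476, 0.1079, 0.3058]
tool_rot: [0.704, 0.71, -0.0, -0.0]
ft_force: [0.5, -0.3, -0.5]
grip_width: 0.0872
grip_force: 0.0
```

```bash
python3 - <<'E'
from h import *
import pickle
o=robot.get_obs(); p=robot.camera("wrist"); cv2.imwrite("pics/w1.png",p["pixels"][:,:,::-1])
q,r=pose(o); print(q,yaw(r)); pickle.dump((o,p),open("w1.pkl","wb"))
for n in ["plate_center","jig_seat","jig","nest_seat","fixture","bar_pivot","bar_knob"]:
    print(n,[(np.round(x["at"],4),round(x["score"],2)) for x in robot.place_of(p,n)[:2]])
C=wcam(o,p)
for n,z in [("plate_center",.047),("bar_knob",.084)]:
    m=robot.outline_of(p,n)[0]["region"].astype(np.uint8)
    c=max(cv2.findContours(m,0,2)[0],key=cv2.contourArea); b=cv2.boxPoints(cv2.minAreaRect(c)); print(n,b.round(),np.round(ray(C,p,b,z),4))
E
```

```text
[0.44757448 0.10787033 0.30582396] 90.51607852613685
plate_center [(array([0.4932, 0.1803, 0.0408]), 0.79), (array([0.6344, 0.1258, 0.003 ]), 0.39)]
jig_seat [(array([0.5129, 0.2209, 0.0445]), 0.94)]
jig [(array([0.4934, 0.1809, 0.0386]), 0.69), (array([0.5117, 0.22  , 0.0011]), 0.68)]
nest_seat [(array([ 0.5061, -0.0374,  0.0425]), 0.82)]
fixture [(array([ 0.5034, -0.0421,  0.0021]), 0.61)]
bar_pivot [(array([ 0.5502, -0.0749,  0.051 ]), 0.91)]
bar_knob [(array([ 0.5632, -0.1522,  0.0733]), 0.7), (array([0.4944, 0.1842, 0.0421]), 0.29)]
plate_center [[331. 146.]
 [344.  44.]
 [381.  48.]
 [368. 150.]] [[0.463  0.1274 0.047 ]
 [0.4755 0.2467 0.047 ]
 [0.5191 0.2421 0.047 ]
 [0.5103 0.122  0.047 ]]
bar_knob [[387. 317.]
 [400. 315.]
 [404. 349.]
 [391. 351.]] [[ 0.5409 -0.0991  0.084 ]
 [ 0.5583 -0.096   0.084 ]
 [ 0.5687 -0.1494  0.084 ]
 [ 0.5508 -0.1528  0.084 ]]
```

View pics/w1.png

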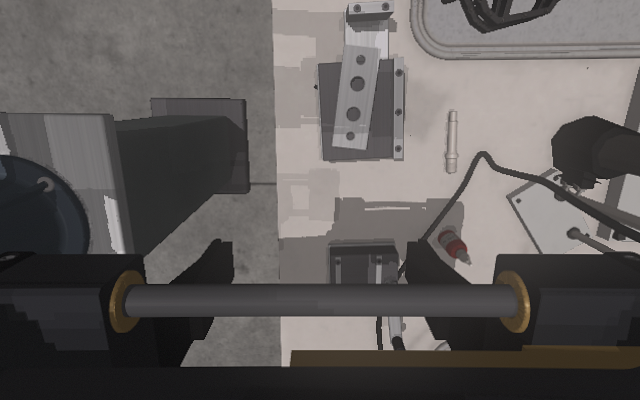

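```bash
python3 - <<'E'
from h import *
import pickle
o,p=pickle.load(open("w1.pkl","rb")); C=wcam(o,p)
im=p["pixels"][0:175,300:425,::-1]; im=cv2.resize(im,None,fx=3.4,fy=3.4,interpolation=cv2.INTER_CUBIC)
im=cv2.convertScaleAbs(im,alpha=1.3)
for i in range(0,125,20): cv2.putText(im,str(300+i),(int(i*3.4),590),0,.4,(0,255,255))
for i in range(0,175,20): cv2.line(im,(0,int(i*3.4)),(6,int(i*3.4)),(0,255,255)); cv2.putText(im,str(i),(8,int(i*3.4)+4),0,.4,(0,255,255))
im2=im.copy()
for y,col in [(0,(0,255,0)),(-.06,(255,0,255))]:
  def W(x,yy,z): return [.5115+x*np.cos(y)-yy*np.sin(y),.219+x*np.sin(y)+yy*np.cos(y),z]
  for L in [[W(.022,-.108,.052),W(.022,.012,.052)],[W(-.03,.06,.052),W(.022,.06,.052)],[W(-.068,-.108,.04),W(.034,-.108,.04)],[W(-.068,-.108,.04),W(-.068,.012,.04)]]:
    q=(proj(C,p,L)-[300,0])*3.4; cv2.line(im2,tuple(map(int,q[0])),tuple(map(int,q[1])),col,1)
cv2.imwrite("pics/w1c.png",np.hstack([im,im2])[:600,:800] if im.shape[1]*2<=800 else cv2.resize(np.hstack([im,im2]),(800,int(595*800/im.shape[1]/2))))
E
```

```text
(no output)
```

View pics/w1c.png

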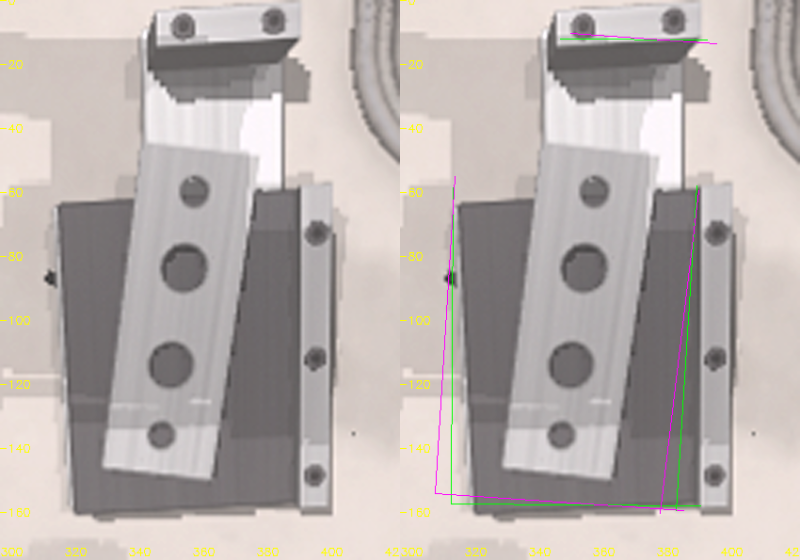

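```bash
python3 - <<'E'
from h import *
import pickle
o,p=pickle.load(open("w1.pkl","rb")); C=wcam(o,p)
s=3.2
def P(l,z): return ray(C,p,[[300+a/s,b/s] for a,b in l],z)
f=P([(301,184),(300,511)],.052); t=P([(157,47),(299,39)],.052); d=P([(58,204),(76,514)],.04); fo=P([(331,184),(326,512)],.052)
db=P([(76,514),(300,508)],.04)
pl=P([(141,143),(259,156),(211,480),(102,466)],.047)
for n,v in [("fence",f),("stop",t),("deckL",d),("fenceO",fo),("deckB",db)]:
    print(n,v.round(4).tolist(),np.degrees(np.arctan2(*(v[1]-v[0])[[1,0]])).round(2))
print("plate",pl.round(4).tolist(),pl.mean(0), np.degrees(np.arctan2(*((pl[0]+pl[1]-pl[2]-pl[3])[:2]))))
E
```

```text
fence [[0.5348, 0.2318, 0.052], [0.5429, 0.111, 0.052]] -86.14
stop [[0.4804, 0.2764, 0.052], [0.5306, 0.2792, 0.052]] 3.15
deckL [[0.4455, 0.2254, 0.04], [0.4537, 0.107, 0.04]] -86.03
fenceO [[0.5458, 0.2318, 0.052], [0.5533, 0.1106, 0.052]] -86.44
deckB [[0.4537, 0.107, 0.04], [0.5454, 0.1102, 0.04]] 1.98
plate [[0.4759, 0.2459, 0.047], [0.5196, 0.2417, 0.047], [0.5076, 0.1224, 0.047], [0.4638, 0.1276, 0.047]] [0.49172494 0.18439784 0.047     ] 5.817401893345115
```

Emit:
servo_tool(rows=[1, 0, 0, 0.036, -3.1, 1, 0.037, -0.001, 0.015, 0, 1, 0.037, -0.001, 0.015, 0, 1, 0, 0, 0.04, 0, 1, 0, 0, 0.04, 0], newtons=20)

```text
time: 4.2
position: [0.4428, 0.1822, 0.1602]
tool_rot: [0.685, 0.729, 0.002, 0.002]
ft_force: [1.2, 0.8, -0.2]
grip_width: 0.0615
grip_force: 0.0
```

Emit:
servo_tool(rows=[1, 0, 0, 0.04, 0, 1, 0, 0, 0.03, 0, 1, 0, 0, 0.02, 0, 1, 0, 0, 0, 0, 1, 0, 0, 0, 0])

```text
time: 4.62
position: [0.4409, 0.18, 0.0693]
tool_rot: [0.686, 0.728, -0.001, -0.001]
ft_force: [0.3, -0.5, 1.0]
grip_width: 0.0283
grip_force: 0.0
```

```bash
cat >> h.py <<'E'
JS,JY=np.array([.5135,.218]),3.6
NS,NY=np.array([.505,-.0405]),0.
def local(S,Y,q):
    c,s=np.cos(np.radians(Y)),np.sin(np.radians(Y)); d=np.array(q)[...,:2]-S
    return np.stack([c*d[...,0]+s*d[...,1],-s*d[...,0]+c*d[...,1]],-1)
E
python3 - <<'E'
from h import *
o=robot.get_obs();q,r=pose(o);print(q,yaw(r),local(JS,JY,q),o["grip_width"],o["ft_force"])
E
```

```text
[0.4408801  0.18004694 0.06934791] 93.37097517152901 [-0.07485969 -0.03331832] 0.028333283536170078 [ 0.3051228  -0.46550129  0.97738769]
```

Emit:
servo_tool(rows=[1, 0, 0, 0, 0, 1, 0, 0, 0, 0, 1, 0, 0, 0, 0, 1, 0, 0, 0.014, 0, 1, 0, 0, 0.012, 0])

```text
time: 5.03
position: [0.443, 0.1806, 0.0455]
tool_rot: [0.686, 0.728, 0.002, 0.002]
ft_force: [-0.3, 0.0, -0.3]
grip_width: 0.0017
grip_force: 0.0
```

Emit:
servo_tool(rows=[1, 0, 0, 0, 0, 1, 0, 0.006, 0, 0, 1, 0, 0.006, 0, 0, 1, 0, 0.006, 0, 0, 1, 0, 0, 0, 0])

```text
time: 5.45
position: [0.4626, 0.1817, 0.045]
tool_rot: [0.686, 0.728, 0.002, 0.002]
ft_force: [0.3, 0.3, -0.1]
grip_width: 0.0006
grip_force: 0.0
```

Emit:
servo_tool(rows=[1, 0, 0.004, 0.002, 0, 1, 0, 0.005, 0, 0, 1, 0, 0.004, 0, 0, 1, 0, 0, 0, 0])

```text
time: 5.78
position: [0.4737, 0.1822, 0.0421]
tool_rot: [0.686, 0.728, 0.001, 0.001]
ft_force: [0.6, -0.3, -0.0]
grip_width: 0.0007
grip_force: 0.0
```

```bash
python3 - <<'E'
from h import *
o=robot.get_obs();q,r=pose(o);print(q,yaw(r),local(JS,JY,q),o["grip_width"],o["ft_force"])
E
```

```text
[0.47374438 0.18221831 0.04205645] 93.38111449288522 [-0.04192393 -0.0332148 ] 0.0007094025509158132 [ 0.59859669 -0.26807907 -0.03829471]
```

Emit:
servo_tool(rows=[1, 0, 0.003, 0, 0, 1, 0, 0.002, 0, 0, 1, 0, 0, 0, 0])

```text
time: 6.03
position: [0.4778, 0.1825, 0.042]
tool_rot: [0.686, 0.728, 0.0, 0.0]
ft_force: [0.4, 0.9, 0.2]
grip_width: 0.0004
grip_force: 0.0
```

Emit:
servo_tool(rows=[1, 0, 0.002, 0, 0, 1, 0, 0, 0, 0])

```text
time: 6.2
position: [0.4795, 0.1826, 0.042]
tool_rot: [0.686, 0.728, 0.0, 0.0]
ft_force: [0.1, -0.4, 0.5]
grip_width: 0.0007
grip_force: 0.0
```

```bash
python3 - <<'E'
from h import *
o=robot.get_obs();q,r=pose(o);print(q,yaw(r),local(JS,JY,q),o["ft_force"])
p=robot.camera("wrist"); cv2.imwrite("pics/w2.png",p["pixels"][:,:,::-1])
E
```

```text
[0.47953934 0.18256015 0.04196682] 93.39134405312758 [-0.03611893 -0.03323751] [ 0.07998333 -0.39711671  0.47391693]
```

View pics/w2.png

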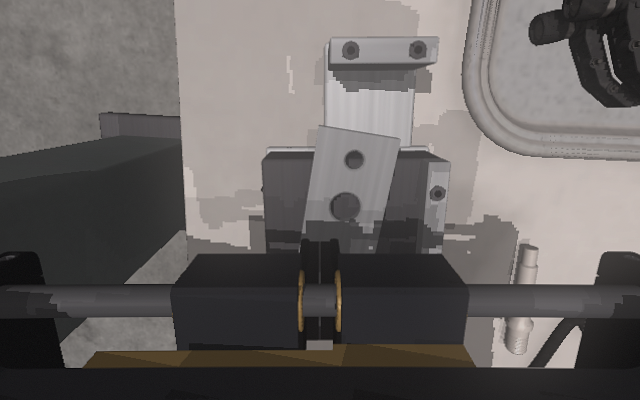

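Emit:
servo_tool(rows=[1, 0, 0.003, 0, 0, 1, 0, 0.003, 0, 0, 1, 0, 0.003, 0, 0, 1, 0, 0, 0, 0])

```text
time: 6.58
position: [0.4894, 0.1831, 0.0421]
tool_rot: [0.686, 0.728, 0.001, 0.0]
ft_force: [0.6, 0.2, 0.0]
grip_width: 0.0007
grip_force: 0.0
```

```bash
python3 - <<'E'
from h import *
o=robot.get_obs();q,r=pose(o);print(q,yaw(r),local(JS,JY,q),o["ft_force"])
p=robot.camera("wrist"); cv2.imwrite("pics/w3.png",p["pixels"][:,:,::-1])
E
```

```text
[0.48942824 0.1831432  0.04206596] 93.38366864645799 [-0.02621294 -0.03327653] [0.60892255 0.21401604 0.00775829]
```

View pics/w3.png

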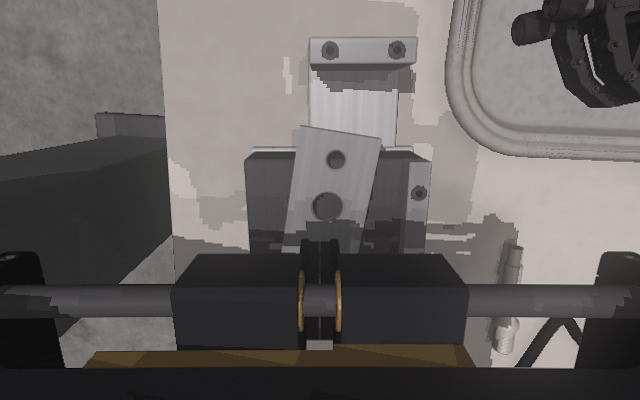

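Emit:
servo_tool(rows=[1, 0, 0, 0.002, 0, 1, 0, 0, 0, 0])

```text
time: 6.8
position: [0.4878, 0.183, 0.0396]
tool_rot: [0.686, 0.728, -0.0, -0.0]
ft_force: [0.0, 0.5, 0.2]
grip_width: 0.0004
grip_force: 0.0
```

```bash
python3 - <<'E'
from h import *
o=robot.get_obs();q,r=pose(o);print(q,yaw(r),local(JS,JY,q),o["ft_force"])
p=robot.camera("wrist"); cv2.imwrite("pics/w4.png",cv2.resize(p["pixels"][110:360,240:440,::-1],None,fx=2.4,fy=2.4,interpolation=cv2.INTER_CUBIC))
E
```

```text
[0.48777592 0.18301901 0.03964293] 93.39394843603718 [-0.02786979 -0.03329674] [0.00478545 0.45751803 0.23102078]
```

View pics/w4.png

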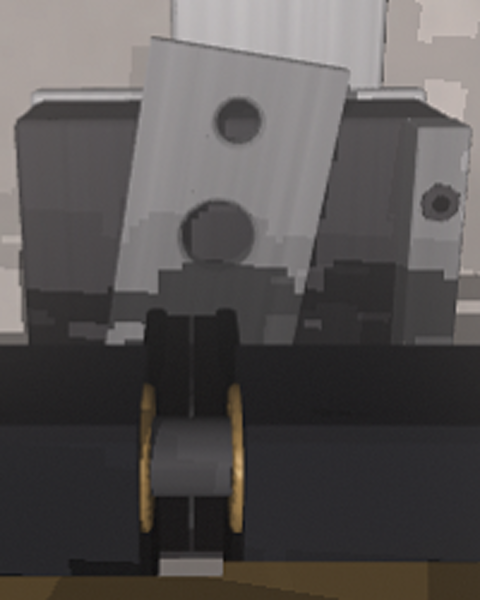

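Emit:
servo_tool(rows=[1, 0, 0, 0.002, 0, 1, 0, 0, 0, 0])

```text
time: 7.02
position: [0.4878, 0.183, 0.0377]
tool_rot: [0.686, 0.728, -0.0, -0.0]
ft_force: [0.1, -0.7, 0.3]
grip_width: 0.0001
grip_force: 0.0
```

Emit:
servo_tool(rows=[1, 0, 0, 0.002, 0, 1, 0, 0, 0, 0])

```text
time: 7.18
position: [0.488, 0.183, 0.0357]
tool_rot: [0.686, 0.728, -0.0, -0.0]
ft_force: [-0.4, 0.2, -1.1]
grip_width: 0.0008
grip_force: 0.0
```

Emit:
servo_tool(rows=[1, 0, 0, 0.002, 0, 1, 0, 0, 0, 0])

```text
time: 7.35
position: [0.488, 0.1831, 0.0337]
tool_rot: [0.686, 0.728, -0.0, -0.0]
ft_force: [-0.2, -0.2, -0.2]
grip_width: 0.0006
grip_force: 0.0
```

Emit:
servo_tool(rows=[1, 0, 0, 0.002, 0, 1, 0, 0, 0, 0])

```text
time: 7.52
position: [0.488, 0.183, 0.0317]
tool_rot: [0.686, 0.728, -0.0, -0.0]
ft_force: [0.4, 0.5, 0.5]
grip_width: 0.0003
grip_force: 0.0
```

Emit:
servo_tool(rows=[1, 0, 0, 0.002, 0, 1, 0, 0, 0, 0])

```text
time: 7.68
position: [0.488, 0.183, 0.0297]
tool_rot: [0.686, 0.728, -0.0, -0.0]
ft_force: [-0.3, 0.1, 0.1]
grip_width: 0.0006
grip_force: 0.0
```

Emit:
servo_tool(rows=[1, 0, 0, 0.002, 0, 1, 0, 0, 0, 0])

```text
time: 7.85
position: [0.488, 0.183, 0.0277]
tool_rot: [0.686, 0.728, -0.0, -0.0]
ft_force: [0.2, 0.8, 0.7]
grip_width: 0.0005
grip_force: 0.0
```

```bash
python3 - <<'E'
from h import *
o=robot.get_obs();q,r=pose(o);print(q,local(JS,JY,q),o["ft_force"],o["moment"],o["joint_torque"],o["q"])
p=robot.camera("wrist"); C=wcam(o,p)
for n in ["plate_center","jig_seat"]: print(n,[(np.round(x["at"],4),round(x["score"],2)) for x in robot.place_of(p,n)[:2]])
for c in ["top","scene"]:
  p=robot.camera(c)
  for n in ["plate_center","jig_seat"]: print(c,n,[(np.round(x["at"],4),round(x["score"],2)) for x in robot.place_of(p,n)[:1]])
  if c=="scene":
    im=p["pixels"][180:300,200:340,::-1]; cv2.imwrite("pics/s5.png",cv2.resize(im,None,fx=5,fy=5,interpolation=cv2.INTER_CUBIC))
    T=cv2.projectPoints(np.array([q]),p["rvec"],p["tvec"],p["intrinsics"],p["dist"])[0].ravel(); print("TCP px in crop",(T-[200,180])*5)
E
```

```text
[0.48798884 0.18304291 0.02765083] [-0.02765579 -0.03328625] [0.18067009 0.82224929 0.69776265] [-0.00036757 -0.09972919 -0.05515134] [-2.06551398e-02 -4.02014351e+01 -8.58066738e+00  4.98239917e-02
 -7.81076989e-03  7.34909499e-04] [1.44235335e-01 6.51098653e-01 1.82255244e+00 3.68547673e-06
 6.68418374e-01 8.49787782e-02]
plate_center []
jig_seat [(array([0.5121, 0.2226, 0.0471]), 0.83)]
top plate_center []
top jig_seat []
scene plate_center [(array([0.4897, 0.1865, 0.0421]), 0.82)]
scene jig_seat [(array([0.5127, 0.2183, 0.0436]), 0.94)]
TCP px in crop [376.21566547 292.7840513 ]
```

View pics/s5.png

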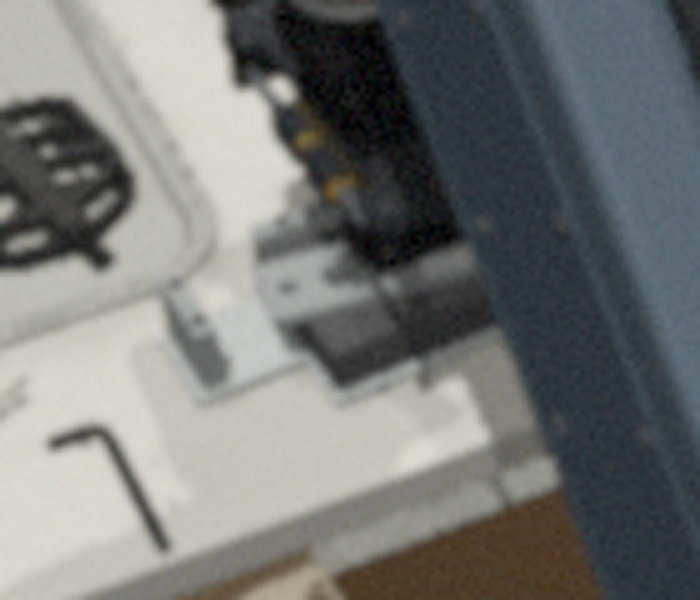

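Emit:
servo_tool(rows=[1, 0, 0, 0.002, 0, 1, 0, 0, 0, 0])

```text
time: 8.47
position: [0.488, 0.1831, 0.0257]
tool_rot: [0.686, 0.728, -0.0, -0.0]
ft_force: [-0.9, 0.0, 0.1]
grip_width: 0.0003
grip_force: 0.0
```

Emit:
servo_tool(rows=[1, 0, 0, 0.0015, 0, 1, 0, 0, 0, 0])

```text
time: 8.63
position: [0.488, 0.183, 0.0242]
tool_rot: [0.686, 0.728, -0.0, -0.0]
ft_force: [0.6, -0.0, -1.2]
grip_width: 0.0004
grip_force: 0.0
```

Emit:
servo_tool(rows=[1, 0, 0, 0.0015, 0, 1, 0, 0, 0, 0])

```text
time: 8.8
position: [0.488, 0.1831, 0.0227]
tool_rot: [0.686, 0.728, -0.0, -0.0]
ft_force: [-0.1, -0.5, 0.1]
grip_width: 0.0003
grip_force: 0.0
```

Emit:
servo_tool(rows=[1, 0, 0, 0.0015, 0, 1, 0, 0, 0, 0])

```text
time: 8.97
position: [0.488, 0.1831, 0.0212]
tool_rot: [0.686, 0.728, -0.0, -0.0]
ft_force: [-0.5, -0.1, 0.2]
grip_width: 0.0005
grip_force: 0.0
```

Emit:
servo_tool(rows=[1, 0, 0, 0.0015, 0, 1, 0, 0, 0, 0])

```text
time: 9.13
position: [0.488, 0.1831, 0.0197]
tool_rot: [0.686, 0.728, -0.0, -0.0]
ft_force: [-0.3, -0.4, 0.5]
grip_width: 0.0004
grip_force: 0.0
```

Emit:
servo_tool(rows=[1, 0, 0, 0.0015, 0, 1, 0, 0, 0, 0])

```text
time: 9.3
position: [0.488, 0.1831, 0.0183]
tool_rot: [0.686, 0.728, -0.0, -0.0]
ft_force: [-0.2, -0.9, 0.5]
grip_width: 0.0004
grip_force: 0.0
```

```bash
python3 - <<'E'
from h import *
o=robot.get_obs();q,r=pose(o)
p=robot.camera("scene")
for dz in [-.02,0,.02,.03,.04,.05]:
    for b in [.02765,q[2]]:
        P=np.array([[q[0],q[1],b+dz]]); T=cv2.projectPoints(P,p["rvec"],p["tvec"],p["intrinsics"],p["dist"])[0].ravel(); print(dz,b,((T-[200,180])*5).round(),end=" | ")
    print()
c0=np.array(T-[25,20],int); im=p["pixels"][c0[1]-15:c0[1]+65,c0[0]-30:c0[0]+70,::-1]
im=cv2.convertScaleAbs(cv2.resize(im,None,fx=7,fy=7,interpolation=cv2.INTER_CUBIC),alpha=1.6,beta=15)
for dz in [0,.01,.02,.03,.04,.05]:
    P=np.array([[q[0],q[1],q[2]+dz]]); T=cv2.projectPoints(P,p["rvec"],p["tvec"],p["intrinsics"],p["dist"])[0].ravel()
    a=tuple(map(int,(T-[c0[0]-30,c0[1]-15])*7)); cv2.circle(im,a,2,(0,0,255),-1); 
cv2.imwrite("pics/s6.png",im)
E
```

```text
-0.02 0.02765 [378. 319.] | -0.02 0.018250161555405285 [379. 331.] | 
0 0.02765 [376. 293.] | 0 0.018250161555405285 [377. 305.] | 
0.02 0.02765 [374. 266.] | 0.02 0.018250161555405285 [375. 279.] | 
0.03 0.02765 [373. 253.] | 0.03 0.018250161555405285 [374. 265.] | 
0.04 0.02765 [372. 239.] | 0.04 0.018250161555405285 [373. 252.] | 
0.05 0.02765 [371. 225.] | 0.05 0.018250161555405285 [372. 238.] |
```

View pics/s6.png

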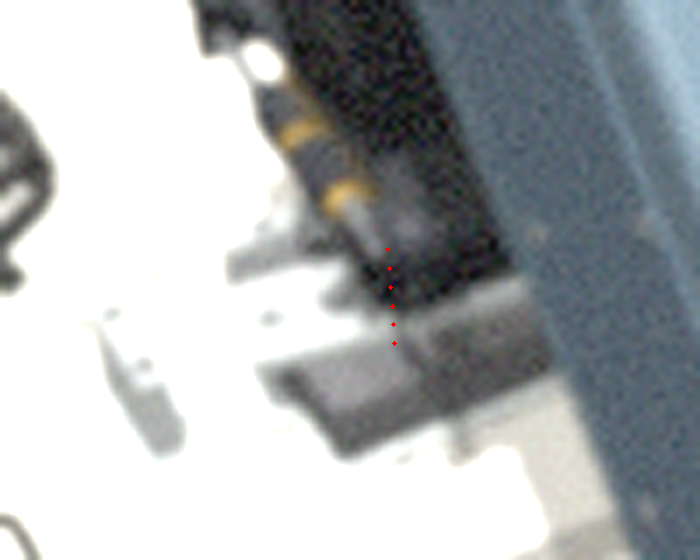

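Emit:
servo_tool(rows=[1, 0, 0, 0.0015, 0, 1, 0, 0, 0, 0])

```text
time: 9.52
position: [0.4882, 0.1831, 0.0169]
tool_rot: [0.686, 0.728, 0.0, 0.0]
ft_force: [0.1, 0.1, 0.6]
grip_width: 0.0009
grip_force: 0.0
```

Emit:
servo_tool(rows=[1, 0, 0, 0.0015, 0, 1, 0, 0, 0, 0])

```text
time: 9.68
position: [0.4883, 0.1831, 0.0168]
tool_rot: [0.686, 0.728, 0.0, 0.0]
ft_force: [-1.5, -1.0, 12.2]
grip_width: 0.0002
grip_force: 5.7
```

Emit:
servo_tool(rows=[1, 0, 0, 0.0015, 0, 1, 0, 0, 0, 0])

```text
time: 9.85
position: [0.4883, 0.1831, 0.0167]
tool_rot: [0.686, 0.728, 0.0, 0.0]
ft_force: [-4.0, -0.7, 22.6]
grip_width: 0.0006
grip_force: 11.4
```

```bash
python3 - <<'E'
from h import *
o=robot.get_obs();q,r=pose(o);print(q)
p=robot.camera("wrist"); C=wcam(o,p); M=robot.outline_of(p,"plate_center")
# depth of plate from apparent width at several rows, using raw image edges
g=cv2.cvtColor(p["pixels"],cv2.COLOR_RGB2GRAY)
cv2.imwrite("pics/w7.png",cv2.resize(p["pixels"][60:260,220:420,::-1],None,fx=3,fy=3,interpolation=cv2.INTER_CUBIC))
if M:
    m=M[0]["region"]; print(M[0]["score"])
    for rw in range(100,250,10):
        c=np.flatnonzero(m[rw]); print(rw,c[[0,-1]] if len(c) else None,end="; ")
for z in [.04,.047,.06]:
    print(z,proj(C,p,[[q[0],q[1],z]]))
E
```

```text
[0.48831053 0.18310869 0.01671272]
0.59
100 None; 110 None; 120 None; 130 [300 311]; 140 [297 372]; 150 [296 391]; 160 [295 390]; 170 [294 389]; 180 [292 386]; 190 [291 383]; 200 [289 381]; 210 [288 379]; 220 [286 376]; 230 [284 374]; 240 [283 373]; 0.04 [[318.39695106 253.27583134]]
0.047 [[318.3757941  259.14376733]]
0.06 [[318.3318998  271.31067106]]
```

Emit:
servo_tool(rows=[1, 0, 0, -0.008, 0, 1, 0, -0.022, 0, 0, 1, 0, -0.021, 0, 0, 1, 0, 0, 0.005, 0, 1, 0, 0, 0.004, 0])

```text
time: 10.37
position: [0.4443, 0.1805, 0.0129]
tool_rot: [0.686, 0.728, -0.0, -0.0]
ft_force: [0.3, 0.4, -1.0]
grip_width: 0.0002
grip_force: 0.0
```

Emit:
servo_tool(rows=[1, 0, 0, 0, 0, 1, 0, 0, 0, 0])

```text
time: 10.53
position: [0.4468, 0.1806, 0.0126]
tool_rot: [0.686, 0.728, 0.001, 0.0]
ft_force: [-0.4, 0.2, 1.0]
grip_width: 0.0004
grip_force: 0.0
```

```bash
cat > st.py <<'E'
from h import *
import sys
o=robot.get_obs();q,r=pose(o);print("pos",q.round(4),"yaw",yaw(r).round(2),"jig",local(JS,JY,q).round(4),"f",np.round(o["ft_force"],1),"w",round(float(o["grip_width"]),4),"t",o["time"])
E
python3 st.py
```

```text
pos [0.4468 0.1806 0.0126] yaw 93.38 jig [-0.0689 -0.0331] f [-0.4  0.2  1. ] w 0.0004 t 10.5333
```

Emit:
servo_tool(rows=[1, 0, 0.005, 0, 0, 1, 0, 0.005, 0, 0, 1, 0, 0.005, 0, 0, 1, 0, 0.005, 0, 0, 1, 0, 0.004, 0, 0])

```text
time: 10.95
position: [0.4702, 0.1819, 0.013]
tool_rot: [0.686, 0.728, 0.0, 0.0]
ft_force: [0.2, -0.1, -0.1]
grip_width: 0.0001
grip_force: 0.3
```

Emit:
servo_tool(rows=[1, 0, 0.003, 0, 0, 1, 0, 0.002, 0, 0, 1, 0, 0, 0, 0])

```text
time: 11.2
position: [0.4749, 0.1823, 0.013]
tool_rot: [0.686, 0.728, 0.0, 0.0]
ft_force: [1.1, 0.0, -0.3]
grip_width: 0.0005
grip_force: 0.0
```

Emit:
servo_tool(rows=[1, 0, 0.0015, 0, 0, 1, 0, 0, 0, 0])

```text
time: 11.37
position: [0.4757, 0.1824, 0.013]
tool_rot: [0.686, 0.728, -0.0, -0.0]
ft_force: [0.0, -0.1, -0.0]
grip_width: 0.0003
grip_force: 0.1
```

Emit:
servo_tool(rows=[1, 0, 0.0015, 0, 0, 1, 0, 0, 0, 0])

```text
time: 11.53
position: [0.4772, 0.1824, 0.013]
tool_rot: [0.686, 0.728, 0.0, -0.0]
ft_force: [-0.8, -1.2, -0.8]
grip_width: 0.0006
grip_force: 0.3
```

```bash
python3 st.py
```

```text
pos [0.4772 0.1824 0.013 ] yaw 93.39 jig [-0.0384 -0.0332] f [-0.8 -1.2 -0.8] w 0.0006 t 11.5333
```

Emit:
servo_tool(rows=[1, 0, 0.0015, 0, 0, 1, 0, 0.0015, 0, 0, 1, 0, 0, 0, 0])

```text
time: 11.78
position: [0.4806, 0.1826, 0.013]
tool_rot: [0.686, 0.728, 0.0, 0.0]
ft_force: [-1.0, 0.0, 0.6]
grip_width: 0.0002
grip_force: 0.3
```

Emit:
servo_tool(rows=[1, 0, 0.0015, 0, 0, 1, 0, 0, 0, 0])

```text
time: 11.95
position: [0.4819, 0.1826, 0.013]
tool_rot: [0.686, 0.728, 0.0, 0.0]
ft_force: [-0.3, -0.9, -0.2]
grip_width: 0.0004
grip_force: 0.4
```

Emit:
servo_tool(rows=[1, 0, 0.0015, 0, 0, 1, 0, 0, 0, 0])

```text
time: 12.12
position: [0.4835, 0.1828, 0.0129]
tool_rot: [0.686, 0.728, 0.0, 0.0]
ft_force: [-0.8, -0.8, 0.2]
grip_width: 0.0004
grip_force: 0.4
```

Emit:
servo_tool(rows=[1, 0, 0.001, 0, 0, 1, 0, 0, 0, 0])

```text
time: 12.28
position: [0.4836, 0.1827, 0.0129]
tool_rot: [0.686, 0.728, -0.001, -0.0]
ft_force: [-2.8, -1.7, 1.6]
grip_width: 0.0004
grip_force: 1.1
```

```bash
cat >> h.py <<'E'
def plate(jz=.047,S=JS,Y=JY):
    """plate rectangle seen by wrist camera, in local frame"""
    o=robot.get_obs(); p=robot.camera("wrist"); C=wcam(o,p); M=robot.outline_of(p,"plate_center")
    if not M: print("no plate"); return o,p
    m=M[0]["region"].astype(np.uint8); c=max(cv2.findContours(m,0,2)[0],key=cv2.contourArea)
    a=cv2.approxPolyDP(c,4,True).reshape(-1,2); print("score",M[0]["score"],"px",a.tolist()); print((1e3*local(S,Y,ray(C,p,a,jz))).round(1).tolist())
    return o,p
E
python3 st.py; python3 -c "
from h import *
plate()"
```

```text
pos [0.4836 0.1827 0.0129] yaw 93.4 jig [-0.0321 -0.0333] f [-2.8 -1.7  1.6] w 0.0004 t 12.2833
score 0.7 px [[341, 128], [341, 252], [426, 252], [438, 129]]
[[-21.6, 32.1], [-20.9, -27.7], [20.7, -27.8], [21.2, 31.4]]
```

Emit:
servo_tool(rows=[1, 0, -0.004, 0, 0, 1, 0, 0, -0.018, 0, 1, -0.04, 0.01, 0, 0, 1, -0.039, 0.025, 0, 0, 1, 0, 0, 0, 0])

```text
time: 12.8
position: [0.5251, 0.105, 0.0321]
tool_rot: [0.687, 0.726, 0.004, 0.005]
ft_force: [1.1, 0.2, 0.8]
grip_width: 0.0004
grip_force: 0.0
```

Emit:
servo_tool(rows=[1, 0, 0, 0.009, 0, 1, 0, 0, 0.009, 0, 1, 0, 0, 0, 0])

```text
time: 13.05
position: [0.5146, 0.1102, 0.0109]
tool_rot: [0.686, 0.728, -0.001, -0.002]
ft_force: [-0.2, 1.1, -0.1]
grip_width: 0.0006
grip_force: 0.0
```

```bash
python3 st.py
```

```text
pos [0.5146 0.1102 0.0109] yaw 93.42 jig [-0.0057 -0.1076] f [-0.2  1.1 -0.1] w 0.0006 t 13.05
```

Emit:
servo_tool(rows=[1, 0, 0.003, -0.0015, 0, 1, 0.003, 0.001, 0, 0, 1, 0.004, 0, 0, 0, 1, 0.004, 0, 0, 0, 1, 0.004, 0, 0, 0])

```text
time: 13.47
position: [0.5201, 0.1256, 0.0146]
tool_rot: [0.686, 0.728, 0.0, 0.0]
ft_force: [0.2, -0.5, 0.3]
grip_width: 0.0003
grip_force: 0.3
```

Emit:
servo_tool(rows=[1, 0.004, 0, 0, 0, 1, 0.004, 0, 0, 0, 1, 0.004, 0, 0, 0, 1, 0.003, 0, 0, 0, 1, 0, 0, 0, 0])

```text
time: 13.88
position: [0.5192, 0.1405, 0.0145]
tool_rot: [0.686, 0.728, 0.0, -0.0]
ft_force: [0.6, -0.5, 0.3]
grip_width: 0.0006
grip_force: 0.0
```

```bash
python3 st.py; python3 -c "
from h import *
plate()"
```

```text
pos [0.5192 0.1405 0.0145] yaw 93.42 jig [ 0.0008 -0.0777] f [ 0.6 -0.5  0.3] w 0.0006 t 13.8833
score 0.75 px [[259, 0], [271, 238], [359, 237], [367, 0], [326, 0], [315, 13], [307, 11], [302, 0]]
[[-22.5, 38.2], [-22.3, -65.3], [20.8, -64.9], [21.1, 38.0], [4.5, 38.1], [0.0, 33.5], [-3.2, 34.2], [-5.2, 38.2]]
```

Emit:
servo_tool(rows=[1, 0.003, 0, 0, 0, 1, 0.002, 0, 0, 0, 1, 0, 0, 0, 0])

```text
time: 14.23
position: [0.519, 0.145, 0.0145]
tool_rot: [0.686, 0.728, 0.0, -0.0]
ft_force: [0.8, 0.5, 0.2]
grip_width: 0.0003
grip_force: 0.0
```

Emit:
servo_tool(rows=[1, 0.0015, 0, 0, 0, 1, 0, 0, 0, 0])

```text
time: 14.4
position: [0.5189, 0.1464, 0.0144]
tool_rot: [0.686, 0.728, 0.0, -0.0]
ft_force: [0.5, -0.3, 1.0]
grip_width: 0.0006
grip_force: 0.1
```

Emit:
servo_tool(rows=[1, 0.0015, 0, 0, 0, 1, 0, 0, 0, 0])

```text
time: 14.57
position: [0.5189, 0.1476, 0.0144]
tool_rot: [0.686, 0.728, -0.0, 0.0]
ft_force: [0.2, -1.2, -0.2]
grip_width: 0.0004
grip_force: 0.8
```

Emit:
servo_tool(rows=[1, 0.0015, 0, 0, 0, 1, 0, 0, 0, 0])

```text
time: 14.73
position: [0.5191, 0.1479, 0.0145]
tool_rot: [0.685, 0.728, -0.001, 0.001]
ft_force: [0.7, -6.0, -0.5]
grip_width: 0.0004
grip_force: 3.3
```

```bash
python3 st.py
```

```text
pos [0.5191 0.1479 0.0145] yaw 93.49 jig [ 0.0012 -0.0703] f [ 0.7 -6.  -0.5] w 0.0004 t 14.7333
```

Emit:
servo_tool(rows=[1, -0.005, 0, 0, 0, 1, 0, 0, -0.018, 0, 1, 0.03, -0.025, 0, 0, 1, 0.038, -0.025, 0, 0, 1, 0, 0, 0, 0])

```text
time: 15.15
position: [0.4605, 0.2095, 0.0324]
tool_rot: [0.685, 0.729, -0.002, -0.003]
ft_force: [-0.4, -0.8, -0.5]
grip_width: 0.0005
grip_force: 0.0
```

Emit:
servo_tool(rows=[1, 0, 0, 0, 0, 1, 0, 0, 0.01, 0, 1, 0, 0, 0.009, 0, 1, 0, 0.006, 0, 0, 1, 0, 0.004, 0, 0])

```text
time: 15.57
position: [0.4781, 0.2059, 0.0123]
tool_rot: [0.686, 0.727, -0.0, -0.0]
ft_force: [1.0, -0.4, -0.2]
grip_width: 0.0003
grip_force: 0.0
```

```bash
python3 st.py; python3 -c "
from h import *
o,p=plate()"
```

```text
pos [0.4781 0.2059 0.0123] yaw 93.3 jig [-0.0361 -0.0099] f [ 1.  -0.4 -0.2] w 0.0003 t 15.5667
score 0.6 px [[349, 117], [345, 251], [435, 252], [448, 117]]
[[-22.1, 60.2], [-22.9, -3.5], [21.0, -4.2], [21.0, 59.8]]
```

Plate is at home; a final light nudge to the fence.

Emit:
servo_tool(rows=[1, 0, 0.003, 0, 0, 1, 0, 0.0015, 0, 0, 1, 0, 0, 0, 0])

```text
time: 15.92
position: [0.4821, 0.2068, 0.0136]
tool_rot: [0.686, 0.728, 0.0, 0.0]
ft_force: [-0.2, -0.5, -1.5]
grip_width: 0.0007
grip_force: 0.0
```

Emit:
servo_tool(rows=[1, 0, 0.001, 0, 0, 1, 0, 0, 0, 0])

```text
time: 16.08
position: [0.4822, 0.2069, 0.0135]
tool_rot: [0.686, 0.728, -0.001, -0.0]
ft_force: [-1.4, -1.5, 0.4]
grip_width: 0.0005
grip_force: 0.6
```

```bash
python3 st.py; python3 -c "
from h import *
o,p=plate()"
```

```text
pos [0.4822 0.2069 0.0135] yaw 93.4 jig [-0.032  -0.0091] f [-1.4 -1.5  0.4] w 0.0005 t 16.0833
score 0.87 px [[339, 119], [340, 251], [426, 252], [438, 119]]
[[-22.4, 60.1], [-21.2, -3.2], [21.1, -3.9], [21.1, 59.8]]
```

Emit:
servo_tool(rows=[1, 0, -0.004, 0, 0, 1, 0, 0, -0.035, 0, -0.47, 0.023, 0.018, -0.01, 0, -0.47, 0.022, 0.018, 0, 0, -0.47, 0, 0, 0, 0])

```text
time: 16.6
position: [0.5183, 0.258, 0.0606]
tool_rot: [0.685, 0.728, 0.006, 0.003]
ft_force: [0.2, 0.6, 1.7]
grip_width: 0.0132
grip_force: 0.0
```

Emit:
servo_tool(rows=[-0.47, 0, 0, 0, 0, -0.47, 0, 0, 0, 0, -0.47, 0, 0, 0, 0, -0.47, 0, 0, 0, 0])

```text
time: 16.93
position: [0.5109, 0.253, 0.058]
tool_rot: [0.686, 0.728, -0.001, -0.001]
ft_force: [-1.0, 0.6, 0.6]
grip_width: 0.039
grip_force: 0.0
```

```bash
python3 st.py; python3 -c "
from h import *
o,p=plate()"
```

```text
pos [0.5109 0.253  0.058 ] yaw 93.36 jig [-0.0004  0.0351] f [-1.   0.6  0.6] w 0.039 t 16.9333
score 0.85 px [[354, 190], [282, 193], [286, 282], [353, 283]]
[[20.9, 60.4], [-22.2, 58.8], [-21.7, -0.9], [21.7, -1.7]]
```

Emit:
servo_tool(rows=[-0.47, 0, 0, 0, 0, -0.47, 0, 0, 0, 0, -0.47, 0, 0, 0, 0, -0.47, 0, 0, 0, 0])

```text
time: 17.37
position: [0.5121, 0.2538, 0.0584]
tool_rot: [0.686, 0.728, -0.0, -0.0]
ft_force: [0.4, -0.0, -0.2]
grip_width: 0.0628
grip_force: 0.0
```

Emit:
servo_tool(rows=[-0.47, 0.001, 0, 0.01, 0, -0.47, 0, 0, 0.01, 0, -0.47, 0, 0, 0.01, 0, -0.47, 0, 0, 0.01, 0, -0.47, 0, 0, 0.005, 0])

```text
time: 17.78
position: [0.5107, 0.2545, 0.0112]
tool_rot: [0.686, 0.728, -0.001, -0.001]
ft_force: [-0.1, 0.5, 1.1]
grip_width: 0.0639
grip_force: 0.0
```

Emit:
servo_tool(rows=[-0.47, 0, 0, 0.004, 0, -0.47, 0, 0, 0.004, 0, -0.47, 0, 0, 0.004, 0, -0.47, 0, 0, 0.004, 0, -0.47, 0, 0, 0, 0])

```text
time: 18.2
position: [0.5117, 0.2547, -0.0032]
tool_rot: [0.686, 0.728, -0.0, -0.0]
ft_force: [-0.5, 0.4, 0.6]
grip_width: 0.0638
grip_force: 0.0
```

```bash
python3 st.py; python3 -c "
from h import *
o,p=plate(); cv2.imwrite('pics/w8.png',p['pixels'][:,:,::-1])"
```

```text
pos [ 0.5117  0.2547 -0.0032] yaw 93.39 jig [0.0005 0.0368] f [-0.5  0.4  0.6] w 0.0638 t 18.2
score 0.88 px [[366, 233], [267, 233], [268, 281], [362, 282]]
[[21.4, 58.7], [-21.5, 58.9], [-22.1, 35.7], [20.4, 35.0]]
```

Close, check, and lift.

Emit:
servo_tool(rows=[1, 0, 0, 0, 0, 1, 0, 0, 0, 0, 1, 0, 0, 0, 0, 1, 0, 0, 0, 0, 1, 0, 0, 0, 0], newtons=40)

```text
time: 18.72
position: [0.5104, 0.2547, -0.0026]
tool_rot: [0.686, 0.728, -0.001, -0.001]
ft_force: [-2.8, 0.6, 2.5]
grip_width: 0.0432
grip_force: 40.0
```

Emit:
servo_tool(rows=[1, 0, 0, 0, 0, 1, 0, 0, 0, 0])

```text
time: 18.88
position: [0.5104, 0.2547, -0.0026]
tool_rot: [0.686, 0.728, -0.001, -0.001]
ft_force: [-4.8, 1.5, 2.6]
grip_width: 0.0435
grip_force: 40.0
```

```bash
python3 st.py
```

```text
pos [ 0.5104  0.2547 -0.0026] yaw 93.38 jig [-0.0008  0.0368] f [-4.8  1.5  2.6] w 0.0435 t 18.8833
```

Emit:
servo_tool(rows=[1, 0, 0, -0.006, 0, 1, 0, 0, -0.012, 0, 1, 0, 0, -0.02, 0, 1, 0, 0, -0.02, 0, 1, 0, 0, -0.02, 0])

```text
time: 19.3
position: [0.5141, 0.255, 0.0774]
tool_rot: [0.686, 0.728, 0.002, 0.001]
ft_force: [-0.1, 0.7, -1.1]
grip_width: 0.0436
grip_force: 40.0
```

Emit:
servo_tool(rows=[1, -0.02, -0.01, -0.02, 0, 1, -0.033, -0.012, -0.02, 0, 1, -0.036, -0.012, -0.016, 0, 1, -0.036, -0.012, -0.016, 0, 1, -0.036, -0.01, -0.016, 0])

```text
time: 19.72
position: [0.4664, 0.0892, 0.1656]
tool_rot: [0.685, 0.728, 0.001, 0.002]
ft_force: [0.6, -0.8, -1.5]
grip_width: 0.043
grip_force: 40.0
```

Emit:
servo_tool(rows=[1, -0.037, -0.004, -0.016, 0, 1, -0.037, -0.004, -0.016, 0, 1, -0.037, -0.004, -0.016, 0, 1, -0.037, -0.004, -0.016, 0, 1, -0.037, -0.003, -0.016, 0])

```text
time: 20.13
position: [0.4582, -0.0977, 0.2459]
tool_rot: [0.686, 0.728, 0.001, 0.002]
ft_force: [0.6, 0.1, -1.6]
grip_width: 0.0432
grip_force: 40.0
```

Emit:
servo_tool(rows=[1, -0.035, 0, 0, 0, 1, -0.025, 0, 0, 0, 1, -0.015, 0, 0, 0, 1, 0, 0, 0, 0, 1, 0, 0, 0, 0])

```text
time: 20.55
position: [0.4626, -0.1711, 0.2444]
tool_rot: [0.687, 0.727, 0.0, 0.001]
ft_force: [-0.3, 1.0, -1.4]
grip_width: 0.0432
grip_force: 40.0
```

```bash
python3 st.py; python3 - <<'E'
from h import *
import pickle
o=robot.get_obs(); p=robot.camera("wrist"); C=wcam(o,p); pickle.dump((o,p),open("w9.pkl","wb"))
for n in ["nest_seat","fixture","bar_pivot","bar_knob","plate_center"]:
    print(n,[(np.round(x["at"],4),round(x["score"],2)) for x in robot.place_of(p,n)[:2]])
cc=proj(C,p,[[.505,-.055,.045]])[0].astype(int); print(cc)
x0,y0=max(cc[0]-100,0),max(cc[1]-90,0)
im=cv2.resize(p["pixels"][y0:y0+150,x0:x0+200,::-1],None,fx=4,fy=4,interpolation=cv2.INTER_CUBIC)
for i in range(0,200,20): cv2.putText(im,str(x0+i),(i*4,595),0,.4,(0,0,255))
for i in range(0,150,20): cv2.putText(im,str(y0+i),(0,i*4+4),0,.4,(0,0,255))
cv2.imwrite("pics/w9.png",im); print(x0,y0)
E
```

```text
pos [ 0.4626 -0.1711  0.2444] yaw 93.27 jig [-0.0752 -0.3851] f [-0.3  1.  -1.4] w 0.0432 t 20.55
nest_seat [(array([ 0.5043, -0.0412,  0.0428]), 0.98), (array([ 0.6405, -0.0132, -0.0018]), 0.61)]
fixture [(array([ 5.064e-01, -3.970e-02, -4.000e-04]), 0.79), (array([ 0.6431, -0.0168,  0.0016]), 0.17)]
bar_pivot [(array([ 0.5503, -0.0736,  0.0528]), 0.71), (array([ 0.47  , -0.2109,  0.2873]), 0.7)]
bar_knob [(array([ 0.5599, -0.1508,  0.072 ]), 0.71)]
plate_center [(array([ 0.4672, -0.2104,  0.2871]), 0.93)]
[365  61]
265 0
```

View pics/w9.png

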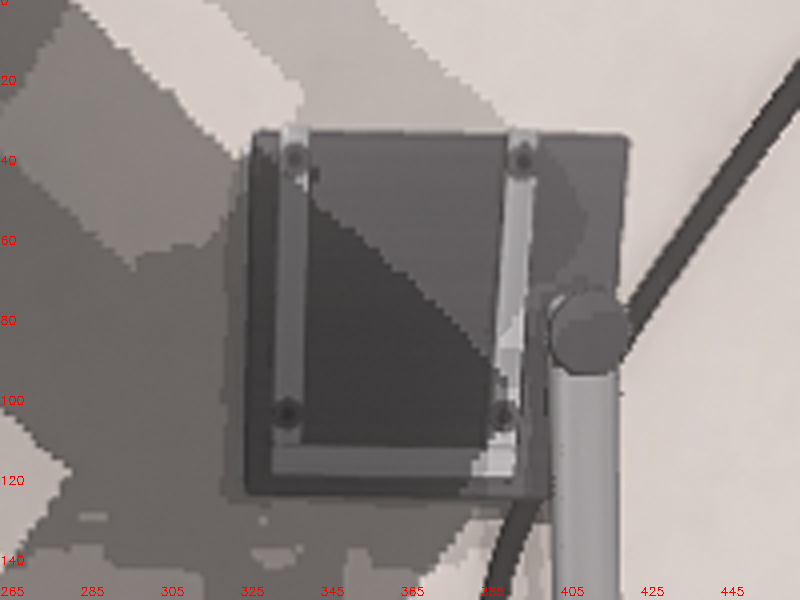

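```bash
python3 - <<'E'
from h import *
import pickle
o,p=pickle.load(open("w9.pkl","rb")); C=wcam(o,p)
def P(l,z=.046): return ray(C,p,[[265+a/4-.4,b/4-.4] for a,b in l],z)
L=P([(309,132),(301,445)]);Rr=P([(507,132),(487,445)]);S=P([(303,446),(487,445)]);B=P([(254,131),(628,135)],.04)
for n,v in [("L",L),("R",Rr),("S",S),("B",B)]: print(n,v.round(4).tolist(),np.degrees(np.arctan2(*(v[1]-v[0])[[1,0]])).round(2),"len",np.linalg.norm(v[1]-v[0]).round(4))
m=(L+Rr)/2; print("width",Rr[:,0]-L[:,0],"mid",m)
a=np.arctan2(*(m[0]-m[1])[:2]); print("yaw",-np.degrees(a))
ey=np.array([-np.sin(-a),np.cos(-a)]); s=S.mean(0)[:2]
print("seat from stop",s+.064*ey,"from front end",(m[0][:2]-.014*ey))
E
```

```text
L [[0.4784, -0.0293, 0.046], [0.482, -0.1055, 0.046]] -87.3 len 0.0763
R [[0.5283, -0.0266, 0.046], [0.5319, -0.1028, 0.046]] -87.29 len 0.0763
S [[0.4825, -0.1057, 0.046], [0.5319, -0.1028, 0.046]] 3.43 len 0.0495
B [[0.4646, -0.0289, 0.04], [0.5604, -0.0247, 0.04]] 2.5 len 0.0959
width [0.04991534 0.04992268] mid [[ 0.50333243 -0.02792781  0.046     ]
 [ 0.50693539 -0.10411672  0.046     ]]
yaw 2.7074877253650818
seat from stop [ 0.50419035 -0.04030289] from front end [ 0.50399375 -0.04191218]
```

Emit:
servo_tool(rows=[1, 0.02, 0.006, 0, 0.5, 1, 0.036, 0.011, 0.01, 0, 1, 0.038, 0.011, 0.01, 0, 1, 0.037, 0.011, 0.01, 0, 1, 0.032, 0.008, 0.01, 0])

```text
time: 21.27
position: [0.501, -0.0019, 0.2033]
tool_rot: [0.689, 0.725, 0.0, 0.0]
ft_force: [-0.6, 0.3, -1.7]
grip_width: 0.0434
grip_force: 40.0
```

Emit:
servo_tool(rows=[1, 0, 0, 0.025, 0, 1, 0, 0, 0.04, 0, 1, 0, 0, 0.04, 0, 1, 0, 0, 0.03, 0, 1, 0, 0, 0.015, 0])

```text
time: 21.68
position: [0.4982, -0.0032, 0.0502]
tool_rot: [0.688, 0.725, -0.001, -0.002]
ft_force: [0.1, -0.2, -0.5]
grip_width: 0.0433
grip_force: 40.0
```

Emit:
servo_tool(rows=[1, 0, 0, 0, 0, 1, 0, 0, 0, 0, 1, 0, 0, 0, 0])

```text
time: 21.93
position: [0.5018, -0.0046, 0.0545]
tool_rot: [0.689, 0.725, 0.001, 0.001]
ft_force: [0.2, -0.8, -0.8]
grip_width: 0.0436
grip_force: 40.0
```

```bash
sed -i 's/^NS,NY=.*/NS,NY=np.array([.5041,-.0410]),2.8/' h.py; sed -i 's/"f",/"nest",local(NS,NY,q).round(4),"f",/' st.py; python3 st.py; python3 -c "
from h import *
q,r=pose(); plate(q[2]+.0496,NS,NY)"
```

```text
pos [ 0.5018 -0.0046  0.0545] yaw 92.93 jig [-0.0256 -0.2214] nest [-0.0005  0.0365] f [ 0.2 -0.8 -0.8] w 0.0436 t 21.9333
score 0.69 px [[271, 224], [273, 281], [367, 281], [367, 223]]
[[-21.0, 62.5], [-21.1, 35.0], [21.6, 35.0], [20.5, 63.0]]
```

```bash
python3 - <<'E'
from h import *
import pickle
w8=cv2.imread("pics/w8.png"); _,p9=pickle.load(open("w9.pkl","rb")); p=robot.camera("wrist")
g={"w8":cv2.cvtColor(w8,cv2.COLOR_BGR2GRAY),"w9":cv2.cvtColor(p9["pixels"],cv2.COLOR_RGB2GRAY),"now":cv2.cvtColor(p["pixels"],cv2.COLOR_RGB2GRAY)}
for n,i in g.items():
    print(n,"rows212..244 col 300,340:",i[212:246,298:303].mean(1).astype(int).tolist(),"\n  ",i[212:246,338:343].mean(1).astype(int).tolist())
    print("  row 250 cols 260-285",i[248:252,258:285].mean(0).astype(int).tolist(),"360-380",i[248:252,355:382].mean(0).astype(int).tolist())
p=robot.camera("scene")
M=robot.outline_of(p,"plate_center")
for n in ["plate_center","nest_seat"]: print([(np.round(x["at"],4),round(x["score"],2)) for x in robot.place_of(p,n)[:2]])
E
```

```text
w8 rows212..244 col 300,340: [124, 122, 121, 120, 120, 120, 120, 119, 120, 120, 121, 121, 121, 121, 120, 120, 121, 113, 109, 107, 97, 105, 110, 110, 110, 109, 109, 110, 109, 109, 109, 111, 102, 74] 
   [85, 75, 69, 66, 64, 59, 60, 59, 57, 56, 58, 60, 66, 69, 69, 72, 81, 108, 121, 109, 102, 109, 112, 111, 111, 111, 111, 111, 111, 112, 97, 70, 60, 61]
  row 250 cols 260-285 [70, 71, 70, 68, 69, 70, 71, 71, 65, 60, 60, 59, 60, 60, 60, 60, 60, 61, 61, 62, 62, 61, 61, 61, 61, 61, 61] 360-380 [72, 71, 71, 70, 70, 69, 62, 61, 62, 61, 62, 67, 70, 70, 69, 70, 70, 69, 68, 77, 107, 105, 105, 104, 105, 105, 105]
w9 rows212..244 col 300,340: [112, 112, 111, 111, 111, 111, 111, 112, 112, 113, 113, 93, 72, 70, 69, 69, 69, 74, 77, 76, 76, 76, 76, 76, 76, 76, 76, 76, 76, 76, 76, 75, 75, 75] 
   [112, 113, 113, 113, 113, 113, 112, 113, 102, 94, 81, 62, 66, 71, 70, 70, 70, 75, 77, 77, 77, 76, 76, 76, 76, 76, 75, 76, 75, 75, 75, 84, 87, 87]
  row 250 cols 260-285 [41, 41, 40, 41, 41, 41, 41, 42, 42, 41, 40, 49, 69, 75, 74, 73, 73, 74, 74, 74, 75, 75, 76, 77, 76, 75, 75] 360-380 [76, 77, 77, 77, 77, 76, 76, 75, 76, 75, 76, 76, 76, 74, 58, 41, 42, 42, 43, 43, 43, 42, 42, 41, 42, 42, 42]
now rows212..244 col 300,340: [86, 86, 86, 85, 86, 86, 85, 86, 85, 86, 87, 78, 70, 67, 67, 68, 68, 73, 75, 75, 75, 74, 75, 75, 75, 74, 75, 74, 74, 74, 74, 74, 74, 74] 
   [88, 87, 87, 88, 87, 87, 87, 86, 86, 86, 87, 80, 71, 68, 68, 68, 68, 73, 76, 75, 75, 75, 75, 75, 74, 75, 75, 74, 74, 73, 83, 87, 87, 87]
  row 250 cols 260-285 [37, 37, 36, 37, 37, 36, 38, 38, 38, 38, 36, 48, 71, 73, 73, 73, 72, 72, 73, 73, 73, 74, 75, 75, 75, 74, 74] 360-380 [75, 76, 76, 76, 75, 75, 74, 74, 74, 74, 74, 74, 74, 72, 51, 36, 37, 38, 37, 38, 37, 36, 36, 36, 37, 36, 36]
[]
[(array([ 6.314e-01,  1.290e-01, -5.000e-04]), 0.69)]
```

Emit:
servo_tool(rows=[1, -0.002, -0.0003, 0.015, 0.1, 1, 0, 0, 0.015, 0, 1, 0, 0, 0.01, 0, 1, 0, 0, 0.005, 0, 1, 0, 0, 0, 0])

```text
time: 22.7
position: [0.4997, -0.0065, 0.0075]
tool_rot: [0.69, 0.724, -0.001, -0.001]
ft_force: [-0.9, -0.0, -1.9]
grip_width: 0.0432
grip_force: 40.0
```

Emit:
servo_tool(rows=[1, 0, 0, 0.003, 0, 1, 0, 0, 0.003, 0, 1, 0, 0, 0.002, 0, 1, 0, 0, 0.001, 0, 1, 0, 0, 0, 0])

```text
time: 23.12
position: [0.5004, -0.0066, -0.0005]
tool_rot: [0.69, 0.724, 0.0, 0.0]
ft_force: [-0.3, 0.2, -1.3]
grip_width: 0.0432
grip_force: 40.0
```

```bash
python3 st.py
```

```text
pos [ 5.004e-01 -6.600e-03 -5.000e-04] yaw 92.8 jig [-0.0271 -0.2234] nest [-0.002   0.0345] f [-0.3  0.2 -1.3] w 0.0432 t 23.1167
```

Emit:
servo_tool(rows=[1, 0, 0.001, 0.001, 0, 1, 0, 0, 0, 0])

```text
time: 23.28
position: [0.5018, -0.0067, -0.0015]
tool_rot: [0.69, 0.724, 0.0, 0.0]
ft_force: [-0.4, 0.5, -1.3]
grip_width: 0.0432
grip_force: 40.0
```

Emit:
servo_tool(rows=[1, 0, 0, 0.001, 0, 1, 0, 0, 0, 0])

```text
time: 23.45
position: [0.5018, -0.0066, -0.0024]
tool_rot: [0.69, 0.724, 0.0, 0.0]
ft_force: [-0.4, 0.5, 1.4]
grip_width: 0.0434
grip_force: 40.0
```

Emit:
servo_tool(rows=[1, 0, 0, 0.0005, 0, 1, 0, 0, 0, 0])

```text
time: 23.62
position: [0.5018, -0.0066, -0.0026]
tool_rot: [0.69, 0.724, 0.0, 0.0]
ft_force: [-0.5, -0.0, 4.3]
grip_width: 0.0434
grip_force: 40.0
```

```bash
python3 st.py
```

```text
pos [ 0.5018 -0.0066 -0.0026] yaw 92.8 jig [-0.0258 -0.2235] nest [-0.0006  0.0344] f [-0.5 -0.   4.3] w 0.0434 t 23.6167
```

Emit:
servo_tool(rows=[1, -0.001, 0, -0.0005, 0, 1, 0, 0, 0, 0])

```text
time: 23.78
position: [0.5016, -0.0076, -0.0024]
tool_rot: [0.69, 0.724, 0.0, 0.0]
ft_force: [0.5, 1.2, 1.8]
grip_width: 0.0435
grip_force: 40.0
```

Emit:
servo_tool(rows=[1, -0.001, 0, 0, 0, 1, 0, 0, 0, 0])

```text
time: 23.95
position: [0.5015, -0.0084, -0.0025]
tool_rot: [0.69, 0.724, 0.0, -0.0]
ft_force: [-0.3, 2.7, 2.6]
grip_width: 0.0433
grip_force: 40.0
```

```bash
python3 st.py
```

```text
pos [ 0.5015 -0.0084 -0.0025] yaw 92.77 jig [-0.0262 -0.2252] nest [-0.001   0.0327] f [-0.3  2.7  2.6] w 0.0433 t 23.95
```

One more step; if force rises it is touching, then release.

Emit:
servo_tool(rows=[1, -0.001, 0, 0, 0, 1, 0, 0, 0, 0])

```text
time: 24.12
position: [0.5014, -0.0084, -0.0025]
tool_rot: [0.69, 0.724, 0.001, -0.001]
ft_force: [1.3, 6.7, 3.0]
grip_width: 0.0432
grip_force: 40.0
```

```bash
python3 st.py
```

```text
pos [ 0.5014 -0.0084 -0.0025] yaw 92.74 jig [-0.0262 -0.2252] nest [-0.0011  0.0327] f [1.3 6.7 3. ] w 0.0432 t 24.1167
```

Emit:
servo_tool(rows=[1, 0.001, 0, 0, 0, -0.4, 0, 0, 0, 0, -0.4, 0, 0, 0, 0, -0.4, 0, 0, 0, 0, -0.4, 0, 0, 0, 0])

```text
time: 24.53
position: [0.5014, -0.0089, -0.0027]
tool_rot: [0.69, 0.724, -0.0, -0.0]
ft_force: [0.5, 0.0, 0.2]
grip_width: 0.0585
grip_force: 0.0
```

Emit:
servo_tool(rows=[-0.4, 0, 0, 0, 0, -0.4, 0, 0, 0, 0, -0.4, 0, 0, 0, 0])

```text
time: 24.78
position: [0.5015, -0.0087, -0.0026]
tool_rot: [0.69, 0.724, -0.0, -0.0]
ft_force: [0.2, -0.4, 0.7]
grip_width: 0.0607
grip_force: 0.0
```

```bash
python3 st.py; python3 -c "
from h import *
plate(.047,NS,NY)"
```

```text
pos [ 0.5015 -0.0087 -0.0026] yaw 92.79 jig [-0.0262 -0.2255] nest [-0.001   0.0324] f [ 0.2 -0.4  0.7] w 0.0607 t 24.7833
score 0.79 px [[271, 224], [272, 282], [365, 280], [367, 223]]
[[-21.4, 58.4], [-22.0, 30.4], [20.2, 31.3], [20.1, 58.8]]
```

Released. Lift and go to the start point beside the knob.

Emit:
servo_tool(rows=[-0.4, 0, 0, -0.015, 0, -0.4, 0, 0, -0.03, 0, -0.4, 0, 0, -0.035, 0, 1, 0, 0, -0.035, 0, 1, -0.02, 0.012, 0, 0])

```text
time: 25.3
position: [0.5151, -0.026, 0.118]
tool_rot: [0.689, 0.725, 0.002, 0.002]
ft_force: [-0.3, -1.0, 0.5]
grip_width: 0.0541
grip_force: 0.0
```

Emit:
servo_tool(rows=[1, -0.034, 0.02, 0, 0, 1, -0.034, 0.02, 0, 0, 1, -0.034, 0.02, 0, 0, 1, -0.026, 0.014, 0, 0, 1, 0, 0, 0, 0])

```text
time: 25.72
position: [0.5993, -0.1588, 0.113]
tool_rot: [0.691, 0.723, 0.001, 0.004]
ft_force: [1.9, 0.2, 0.8]
grip_width: 0.0219
grip_force: 0.0
```

Emit:
servo_tool(rows=[1, 0, 0, 0, 0, 1, 0, 0, 0, 0, 1, 0, 0, 0, 0])

```text
time: 25.97
position: [0.5933, -0.1508, 0.112]
tool_rot: [0.689, 0.724, -0.0, -0.001]
ft_force: [-0.3, 0.3, 0.6]
grip_width: 0.0038
grip_force: 0.0
```

```bash
python3 st.py; python3 - <<'E'
from h import *
for c in ["wrist","scene","top"]:
    p=robot.camera(c)
    for n in ["bar_knob","bar_pivot","plate_center","nest_seat"]: print(c,n,[(np.round(x["at"],4),round(x["score"],2)) for x in robot.place_of(p,n)[:1]])
E
```

```text
pos [ 0.5933 -0.1508  0.112 ] yaw 92.84 jig [ 0.0564 -0.3731] nest [ 0.0837 -0.114 ] f [-0.3  0.3  0.6] w 0.0038 t 25.9667
wrist bar_knob [(array([ 0.5609, -0.1512,  0.0736]), 0.63)]
wrist bar_pivot [(array([ 0.5487, -0.0712,  0.0508]), 0.69)]
wrist plate_center [(array([ 0.5067, -0.0479,  0.0423]), 0.6)]
wrist nest_seat [(array([ 0.5061, -0.0416,  0.0434]), 0.64)]
scene bar_knob []
scene bar_pivot []
scene plate_center [(array([ 0.6376, -0.0098,  0.0018]), 0.53)]
scene nest_seat []
top bar_knob []
top bar_pivot [(array([0.5041, 0.2154, 0.0023]), 0.5)]
top plate_center []
top nest_seat []
```

Emit:
servo_tool(rows=[1, 0, 0, 0.03, 0, 1, 0, 0, 0.03, 0, 1, 0, 0, 0.014, 0, 1, 0, 0, 0.004, 0, 1, 0, 0, 0, 0])

```text
time: 27.13
position: [0.5938, -0.1519, 0.0331]
tool_rot: [0.69, 0.724, -0.0, -0.001]
ft_force: [0.5, 0.7, 0.3]
grip_width: 0.0004
grip_force: 0.0
```

Emit:
servo_tool(rows=[1, 0, -0.007, 0, 0, 1, 0, -0.007, 0, 0, 1, -0.002, -0.006, 0, 0, 1, -0.001, -0.006, 0, 0, 1, -0.001, -0.006, 0, 0])

```text
time: 27.55
position: [0.5627, -0.1582, 0.0354]
tool_rot: [0.69, 0.724, 0.0, 0.001]
ft_force: [0.8, 0.8, -0.3]
grip_width: 0.0005
grip_force: 0.3
```

Emit:
servo_tool(rows=[1, 0, -0.006, 0, 0, 1, 0.0005, -0.006, 0, 0, 1, 0.0005, -0.006, 0, 0, 1, 0.0015, -0.006, 0, 0, 1, 0.0015, -0.006, 0, 0])

```text
time: 27.97
position: [0.5322, -0.1551, 0.0345]
tool_rot: [0.69, 0.724, 0.0, 0.0]
ft_force: [0.1, 1.5, 0.5]
grip_width: 0.0005
grip_force: 0.5
```

```bash
cat > kn.py <<'E'
from h import *
q,r=pose(); d=local(NS,NY,q)-[.046,-.035]; print("pusher phi",np.arctan2(-d[0],-d[1]).round(3),"r",np.hypot(*d).round(4))
p=robot.camera("wrist"); K=robot.place_of(p,"bar_knob")[:1]
for k in K:
    d=local(NS,NY,np.array(k["at"]))-[.046,-.035]; print("knob",np.round(k["at"],4),round(k["score"],2),"theta",np.arctan2(-d[0],-d[1]).round(3),"r",np.hypot(*d).round(4))
E
python3 st.py; python3 kn.py
```

```text
pos [ 0.5322 -0.1551  0.0345] yaw 92.78 jig [-0.0048 -0.3735] nest [ 0.0225 -0.1153] f [0.1 1.5 0.5] w 0.0005 t 27.9667
pusher phi 0.285 r 0.0837
knob [ 0.5148 -0.1426  0.0701] 0.59 theta 0.541 r 0.0782
```

Emit:
servo_tool(rows=[1, 0.003, -0.006, 0, 0, 1, 0.003, -0.006, 0, 0, 1, 0.003, -0.0055, 0, 0, 1, 0.003, -0.005, 0, 0, 1, 0.0035, -0.005, 0, 0])

```text
time: 28.48
position: [0.504, -0.1409, 0.0345]
tool_rot: [0.69, 0.724, -0.0, 0.0]
ft_force: [1.5, 0.4, -0.6]
grip_width: 0.0002
grip_force: 0.4
```

Emit:
servo_tool(rows=[1, 0.004, -0.005, 0, 0, 1, 0.0045, -0.004, 0, 0, 1, 0.0045, -0.004, 0, 0, 1, 0.005, -0.0035, 0, 0, 1, 0.005, -0.0035, 0, 0])

```text
time: 28.9
position: [0.4829, -0.1187, 0.0345]
tool_rot: [0.69, 0.724, -0.0, -0.0]
ft_force: [-0.6, -0.2, -0.5]
grip_width: 0.0007
grip_force: 0.2
```

```bash
python3 st.py; python3 kn.py
```

```text
pos [ 0.4829 -0.1187  0.0345] yaw 92.8 jig [-0.0516 -0.3341] nest [-0.0249 -0.0766] f [-0.6 -0.2 -0.5] w 0.0007 t 28.9
pusher phi 1.041 r 0.0822
knob [ 0.4721 -0.0982  0.0719] 0.66 theta 1.321 r 0.0833
```

Emit:
servo_tool(rows=[1, 0.0055, -0.003, 0, 0, 1, 0.0055, -0.0025, 0, 0, 1, 0.005, -0.0015, 0, 0, 1, 0.002, -0.001, 0, 0, 1, 0, 0, 0, 0])

```text
time: 29.42
position: [0.4738, -0.1007, 0.0344]
tool_rot: [0.689, 0.724, -0.0, -0.001]
ft_force: [0.2, -0.1, 0.2]
grip_width: 0.0001
grip_force: 0.0
```

Emit:
servo_tool(rows=[1, 0.0015, 0, 0, 0, 1, 0, 0, 0, 0])

```text
time: 29.58
position: [0.4744, -0.0999, 0.0344]
tool_rot: [0.69, 0.724, -0.0, -0.0]
ft_force: [-0.3, -0.3, -1.1]
grip_width: 0.0007
grip_force: 0.0
```

Emit:
servo_tool(rows=[1, 0.0015, 0, 0, 0, 1, 0, 0, 0, 0])

```text
time: 29.75
position: [0.4744, -0.0985, 0.0344]
tool_rot: [0.69, 0.724, 0.0, -0.0]
ft_force: [-0.2, -0.3, -0.7]
grip_width: 0.0007
grip_force: 0.1
```

```bash
python3 st.py; python3 kn.py
```

```text
pos [ 0.4744 -0.0985  0.0344] yaw 92.79 jig [-0.0589 -0.3134] nest [-0.0324 -0.056 ] f [-0.2 -0.3 -0.7] w 0.0007 t 29.75
pusher phi 1.309 r 0.0812
knob [ 0.4705 -0.0751  0.0725] 0.59 theta 1.603 r 0.0813
```

Not yet at the stop by force; push on in 1.5 mm steps until it resists.

Emit:
servo_tool(rows=[1, 0.0015, 0, 0, 0, 1, 0, 0, 0, 0])

```text
time: 30.02
position: [0.4743, -0.097, 0.0344]
tool_rot: [0.69, 0.724, 0.0, 0.0]
ft_force: [0.6, -0.4, -0.5]
grip_width: 0.0009
grip_force: 0.1
```

Emit:
servo_tool(rows=[1, 0.0015, 0, 0, 0, 1, 0, 0, 0, 0])

```text
time: 30.18
position: [0.4743, -0.096, 0.0345]
tool_rot: [0.689, 0.724, -0.0, 0.0]
ft_force: [-0.3, -3.7, 1.2]
grip_width: 0.0008
grip_force: 1.5
```

Emit:
servo_tool(rows=[1, 0.001, 0, 0, 0, 1, 0, 0, 0, 0])

```text
time: 30.35
position: [0.4744, -0.0958, 0.0345]
tool_rot: [0.689, 0.725, -0.001, 0.001]
ft_force: [-1.9, -6.4, -0.6]
grip_width: 0.0005
grip_force: 3.3
```

```bash
python3 st.py; python3 kn.py
```

```text
pos [ 0.4744 -0.0958  0.0345] yaw 92.89 jig [-0.0587 -0.3108] nest [-0.0323 -0.0533] f [-1.9 -6.4 -0.6] w 0.0005 t 30.35
pusher phi 1.341 r 0.0805
knob [ 0.4677 -0.0745  0.0683] 0.64 theta 1.61 r 0.0841
```

Emit:
servo_tool(rows=[1, -0.008, 0, 0, 0, 1, -0.02, 0, 0, 0, 1, -0.025, -0.005, -0.02, 0, 1, -0.025, 0, -0.035, 0, 1, 0, 0, -0.035, 0])

```text
time: 30.87
position: [0.4736, -0.1757, 0.1237]
tool_rot: [0.691, 0.723, -0.0, 0.0]
ft_force: [0.5, -0.1, 0.6]
grip_width: 0.0003
grip_force: 0.0
```

Emit:
servo_tool(rows=[1, 0, 0, -0.035, 0, 1, 0, 0, -0.035, 0, 1, 0, 0, -0.03, 0, 1, 0, 0, 0, 0, 1, 0, 0, 0, 0])

```text
time: 31.28
position: [0.474, -0.1724, 0.2252]
tool_rot: [0.69, 0.724, 0.001, 0.002]
ft_force: [0.7, -0.4, 0.5]
grip_width: 0.0003
grip_force: 0.0
```

```bash
python3 st.py; python3 kn.py; python3 - <<'E'
from h import *
plate(.047,NS,NY)
p=robot.camera("wrist")
for n in ["plate_center","nest_seat"]: print(n,[(np.round(x["at"],4),(1e3*local(NS,NY,np.array(x["at"]))).round(1),round(x["score"],2)) for x in robot.place_of(p,n)[:1]])
p=robot.camera("scene")
for n in ["bar_knob","plate_center","threadlock","spindle","hex_key","pin_box","marker"]: print(n,[(np.round(x["at"],3),round(x["score"],2)) for x in robot.place_of(p,n)[:1]])
E
```

```text
pos [ 0.474  -0.1724  0.2252] yaw 92.78 jig [-0.0639 -0.3871] nest [-0.0364 -0.1298] f [ 0.7 -0.4  0.5] w 0.0003 t 31.2833
pusher phi 0.716 r 0.1256
knob [ 0.4667 -0.0729  0.0742] 0.93 theta 1.629 r 0.0851
score 0.63 px [[336, 0], [336, 69], [348, 71], [359, 58], [367, 71], [379, 71], [384, 0]]
[[-22.5, 36.5], [-21.7, -23.1], [-9.9, -25.0], [0.5, -13.2], [8.7, -25.0], [20.4, -25.1], [22.0, 36.4]]
plate_center [(array([ 0.5047, -0.0487,  0.0405]), array([ 0.2, -7.7]), 0.95)]
nest_seat [(array([ 0.5053, -0.0393,  0.0437]), array([1.3, 1.6]), 0.67)]
bar_knob []
plate_center []
threadlock [(array([ 0.64 , -0.011,  0.001]), 0.54)]
spindle [(array([0.63 , 0.129, 0.002]), 0.57)]
hex_key [(array([0.437, 0.357, 0.001]), 0.46)]
pin_box [(array([ 0.455, -0.384, -0.001]), 0.48)]
marker [(array([ 0.453, -0.264,  0.001]), 0.43)]
```

```bash
python3 -c "
from rig import robot
print(robot.hand_in())"
```

```text
the job is handed in; nothing more can be done
None
```

I squared the plate in the jig's corner, laid it in the nest against the end stop and let go, swung the hold-down bar to its stop, and handed the job in at about 31 s. No score came back.

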